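# Unload the cured scan ball from the indexing curing table

### The arm

A 6-joint arm with a two-finger parallel gripper is mounted at the origin on a cart in front of the work surface, level with it; the furniture and walls round the work are solid. World frame = base frame: x ahead of the robot, y to its left, z up, the work surface at z = 0. Lengths are in m, angles in rad, forces in N, time in s.
With the tool pointing down it reaches from about 0.375 to 0.9 m from the base axis. Payload 3.1 kg.
Tool frame: the origin (TCP) lies between the finger pads; the fingertips stand manip.finger_overhang ahead of it and the grasp point (between the pads) lies 5 mm behind it (manip.finger_overhang is the distance from the TCP to the fingertips, in m); z points along the fingers, y is the line along which they close (so a half turn about z gives the same grasp; the last joint's range is limited). The gripper opens to 85 mm and grips with 20 to 120 N. Pads are 22 mm wide; open, the fingers measure 114 mm over their backs; the gripper's body (76 mm by 85 mm) begins 54 mm behind the grasp point. The pads swing forward as they close: fully open they stand 13 mm farther back than shut.
Start: joints at [-1.397, 0.527, 1.433, -0, 1.181, -0.178], TCP at [0.215, -0.587, 0.245] pointing down, gripper open.
Joint ranges: [-3.08, 3.08], [-0.75, 2.2], [0.22, 2.44], [-1.43, 4.57], [0, 2.65], [-2.85, 2.85]. Speed limits (rad/s): [2.79, 2.79, 3.14, 3.14, 3.14, 3.14].

### API

Orientations are given as a unit quaternion [x, y, z, w].
In Python, from station import manip gives the robot as it stands.
- The arm moves only by the tool drive_tool, never from a script. Its argument "plan" is a list of rows, each a list of 7 numbers: the shift along the tool's x, y, z in m, then the turn, a rotation vector about the tool's x, y, z in degrees, then the opening, from -1 (shut) to 1 (fully open). In form: [[x, y, z, wx, wy, wz, gripper], ...]. A call has 1 to 10 rows; each row shifts and turns the commanded pose from where the row before left it, along the tool's axes as they then stand; what a row does not reach is not made up. A row lasts 1/10 s, in which the tool goes at most 50 mm and 8.59 degrees, less where a joint would pass 70% of its speed; a pose out of reach is approached as far as the arm can. A call is refused whole if a number of a shift passes 0.05 or a number of a turn 8.59, either way. A call with a gripper value outside its range is refused whole. The fingers move at their own pace and stop on an object; "newtons" is the grip in N (left out, the last holds). Time passes only in rows, so rows that do not move let the fingers close. It gives the time, the measured TCP pose, the force, the opening and the grip force at its end, in the units of the state.
- manip.sense(): the state, without advancing time (a new reading comes with each control period).
- manip.snapshot(name): name is "scene" or "top"; returns a dict with "image" (384x512x3 uint8, red, green, blue), "z_map" (384x512 float32, m along the optical axis (not along the pixel's ray), 0 where there is no reading), "fov_y" (degrees; the focal length in pixels is half the picture's height over the tangent of half this angle, whatever the lens; pixels are square), "cx", "cy" (the principal point, pixels), "extrinsics" (4x4, takes a point from camera to world coordinates). Camera axes: x right, y up, looking along -z (the intrinsics and any distortion apply to the point x, -y, -z); pixel columns grow to the right and rows downward; lengths in m; the calibration is good to about 2 mm. A picture is of the moment at which its call begins.
- manip.sign_off(): hands the job in; it is judged then, once.
The state is a dict: "t": time; "q": joint angles; "qd": joint speeds; "tau": joint torques, N m; "tcp_pos": TCP position; "tool_rot": TCP orientation; "force": force on the tool from outside, world axes, zero at the start; "ft_torque": the same for the moment, N m; "finger_gap": opening from 0.0 (shut) to 1.0 (fully open); "gripper_force": force on a finger pad.
Only numpy, scipy, OpenCV 4.12 (cv2) and the standard library are available. Lean on these libraries where they do the work, as an engineer would, in place of code of your own. Each camera call takes 0.05 s, during which the arm holds its last target. There are 200 camera calls.

### The job

The ball under the lamp is cured: turn the indexing table one stop (handle posts stand on it), the way round that brings the dish with the stone die under the lamp. Then turn the ball's dish a quarter turn in its seat to free its bayonet ears, lift it about 10 cm and finish there, still holding it by its grip bar, level, at rest and turned as it is. Keep the ball in the middle of its dish all the time, do not hit the lamp, and leave the other dishes in their seats, the die standing and the things round the table where they are.

Things in the scene. Friction and masses are not known exactly. Their poses are not given: they have to be found in the camera images.
- index_table: White round housing of the curing unit's indexing table, fixed to the worktop, 236 mm across. Origin on the worktop (z=0) under the turntable's axis; x points from that axis to the station under the lamp, z up.
- turntable (a joint): Angle of the aluminium turntable (276 mm across, top 46 mm above the worktop): 0 at the start, growing anticlockwise from above, range -1.9 to 1.9. A detent pulls it to the nearest stop; stops at 0 and +-1.571. The pull is greatest 22 degrees off a stop, 0.26 N m (some 2 N at a post), and nil half way between stops, where it tips over to the next; damping 0.2 N m s/rad.
- turntable_hub (a point): Middle of the turntable's top, 46 mm above the worktop; its axes turn with the table: x to the ball dish's station, z up. Hub cap 48 mm across, 18 mm high. Four stations, 90 mm from the axis, lie along x (ball), y and -y (die and empty dish, one each), and -x (vacant).
- post_a (a point): One of four equal upright black handle posts on the turntable, 118 mm from its axis, between the stations (45, 135, 225, 315 degrees from the hub's x axis; this is the one at 135, in front to the left at the start). Round, 15 mm thick, standing 50 mm up from the turntable; the point is 40 mm above the turntable.
- post_b (a point): The same point on the handle post at 225 degrees from the hub's x axis, in front to the right at the start.
- lamp_lens (a point): Middle of the lens in the underside of the curing lamp's head, over the middle of the station below it, 105 mm above the turntable. The head is a finned aluminium cylinder, 40 mm across, 54 mm high.
- curing_lamp: Lamp head, level arm and column as one fixed thing; origin and axes as those of index_table. The arm runs outwards (x) from the head to the column, 168 mm from the turntable's axis; top 231 mm above the worktop.
- ball_dish: Steel dish with the ball, under the lamp at the start; 0.14 kg. Origin at the middle of the foot's underside, z up. Rim 73 mm across, 16.5 mm high, foot 48 mm across. Inside it slopes 5 degrees to the middle, beyond 16 mm out 16 degrees. Two ears along +-x, 16 mm wide, 6 to 10 mm above the foot, reach 45.5 mm out.
- ball_dish_grip (a point): Middle of the black grip bar of the ball's dish, 64 mm above the foot, carried over the middle by a wire stirrup from the rim at +-y. The bar is 50 mm long along the dish's y, 12 mm thick along its x, 16 mm high. The axes are the dish's.
- ball_dish_middle (a point): Where the ball's centre is when it rests in the middle of its dish, 18 mm above the foot. Locked, the dish stands in a 4.5 mm high ring (2 mm play), ears tangential to the turntable under two claws of 90 degrees each; turned a quarter turn, either way, its ears are in the gaps between the claws and it can be lifted.
- scan_ball_center (a point): Centre of the loose white ceramic ball, 20 mm across, 25 g, in the ball's dish.
- die_dish: Equal dish that holds the stone die, locked in the station to the left or the right of the lamp's. Origin at the middle of the foot's underside.
- empty_dish: Equal dish with nothing in it, locked in the station across from the stone die's. Origin at the middle of the foot's underside.
- stone_die: Loose tooth die of beige stone, 16x18x26 mm, standing in the middle of its dish. Origin at its underside.
- bur_block: Bystander: aluminium block with burs, 28x70x49 mm, in front of the table to the left. Origin at its underside.
- powder_pot: Bystander: pot with a cream lid, 61 mm across, 55 mm high, left of the table. Origin at its underside.
- putty_key_a: Bystander: grey silicone putty key, 38x57x40 mm, in front of the table to the right. Origin at its underside.

How it is judged:
On the way, in this order (a step that is already met when the one before it is completed fails the run):
1. the table is indexed one stop: the stone die's dish is under the lamp, the table at rest, the ball's dish still locked in its seat (horizontal distance between die_dish and lamp_lens below 0.012 m and z of each of die_dish, empty_dish, ball_dish in the frame of turntable_hub below 0.004 m and velocity of joint turntable between -0.15 and 0.15 rad/s and not (angle between the x axis of ball_dish and the x axis of turntable_hub, either way round below 1.2 rad)), for 0.2 s.
2. the ball's dish is turned a quarter turn while it is in its seat (angle between the x axis of ball_dish and the x axis of turntable_hub, either way round below 0.3 rad and z of ball_dish in the frame of turntable_hub below 0.01 m and horizontal distance between ball_dish_middle and turntable_hub below 0.1 m and distance between scan_ball_center and ball_dish_middle below 0.012 m), for 0.1 s.
At the end, for the whole second after the job is handed in: The gripper alone holds the ball's dish, by its grip bar (35 mm), 60-200 mm above the turntable, at rest, level within 6 degrees, a quarter turn from locked within 11 degrees, ball within 6 mm of the middle; die dish under the lamp within 12 mm; other dishes seated, die standing (horizontal distance between die_dish and lamp_lens below 0.012 m and z of each of die_dish, empty_dish in the frame of turntable_hub below 0.004 m and z of ball_dish in the frame of turntable_hub between 0.06 and 0.2 m and angle between the x axis of ball_dish and the x axis of turntable_hub, either way round below 0.2 rad and angle between ball_dish's own z axis and vertical below 0.1 rad and distance between scan_ball_center and ball_dish_middle below 0.006 m and linear speed of ball_dish below 0.03 m/s and contact force between the fingers and ball_dish above 1 N and distance between the grasp point and ball_dish_grip below 0.035 m and contact force between ball_dish and index_table below 0.05 N and horizontal distance between stone_die and die_dish below 0.012 m and angle between stone_die's own z axis and vertical below 0.3 rad); the arm keeps its last pose, push and grip.
It fails at once if the ball rolls more than 12 mm from the middle of its dish (distance between scan_ball_center and ball_dish_middle above 0.012 m).
It fails at once if the lamp is hit (contact force between any of the arm, the fingers, ball_dish and curing_lamp above 3 N).
It fails at once if another dish leaves its seat or the die falls over (z of any of die_dish, empty_dish in the frame of turntable_hub above 0.02 m or angle between stone_die's own z axis and vertical above 0.5 rad).
It fails at once if a bystander is moved more than 30 mm (distance of any of bur_block, powder_pot, putty_key_a from where it was at the start of the episode above 0.03 m).
It also fails if it takes over 64 s, if anything falls off the work surface, if the arm or the gripper's body presses on something with over 40 N, if the wrist force passes 120 N, or if a joint passes its speed limit or range.

## Working session

There is one attempt and no reset: what is moved stays moved. The work goes in short steps, Python scripts to look and compute and a tool call to move; the robot and the scene stay as the last step left them, time stands still between calls to the robot, and variables do not carry over. Pictures are saved under pics/ and viewed, at most 10 in all, crops included, and the job is handed in when it is done.

Besides the shell and the picture viewer there is one more tool, called as name([rows], argument=value, ...), one row to a line, values as JSON. drive_tool: Moves the arm, as the interface text tells. Its arguments: {"type":"object","properties":{"plan":{"type":"array"},"newtons":{"type":"number"}},"required":["plan"]}

```bash
ls; mkdir -p pics
cat > h.py <<'E'
import numpy as np, cv2
from station import manip
def snap(n,f=None):
    s=manip.snapshot(n)
    if f: cv2.imwrite('pics/'+f,s['image'][:,:,::-1])
    return s
def K(s):
    h=s['image'].shape[0]; return h/2/np.tan(np.radians(s['fov_y'])/2)
def ray(s,u,v):
    f=K(s); d=np.array([(u-s['cx'])/f,-(v-s['cy'])/f,-1.0]); E=np.array(s['extrinsics'])
    return E[:3,3],E[:3,:3]@d
def onz(s,u,v,z):
    o,d=ray(s,u,v); return o+d*(z-o[2])/d[2]
def depth(s,u,v):
    o,d=ray(s,u,v); return o+d*s['z_map'][int(v),int(u)]
def proj(s,p):
    E=np.array(s['extrinsics']); c=E[:3,:3].T@(np.array(p)-E[:3,3]); f=K(s)
    return s['cx']+f*c[0]/-c[2], s['cy']-f*c[1]/-c[2]
E
python3 - <<'E'
from h import *
a=snap('scene','s0.png');b=snap('top','t0.png')
for s in(a,b): print({k:s[k] for k in s if k not in('image','z_map')})
print(manip.sense(),manip.finger_overhang)
E
```

```text
pics
{'fov_y': 46.94310919277835, 'cx': 258.26917807301515, 'cy': 188.71870377679744, 'extrinsics': array([[-0.83851389,  0.3177111 , -0.44266705,  0.17510544],
       [-0.54450799, -0.51861468,  0.65920396,  0.59941143],
       [-0.02013722,  0.79378742,  0.60786184,  0.66345735],
       [ 0.        ,  0.        ,  0.        ,  1.        ]])}
{'fov_y': 46.17879297285275, 'cx': 252.47654924611098, 'cy': 191.01202170891253, 'extrinsics': array([[ 0.01075292,  0.98358076, -0.1801479 ,  0.38479215],
       [-0.99983301,  0.00791372, -0.01647173, -0.00563091],
       [-0.01477564,  0.18029494,  0.98350161,  1.14758462],
       [ 0.        ,  0.        ,  0.        ,  1.        ]])}
{'t': 0.1, 'q': array([-1.39749115e+00,  5.28389785e-01,  1.43378870e+00, -2.70946142e-06,
        1.18140423e+00, -1.78502432e-01]), 'qd': array([ 0.00082723, -0.00229084, -0.00058324, -0.00189359, -0.00075984,
       -0.00065385]), 'tau': array([ 4.43600438e-04, -4.43304420e+01, -1.78586644e+01, -1.74481825e-04,
        3.92422633e-03,  3.24300049e-05]), 'tcp_pos': array([ 0.21528805, -0.58608448,  0.24441664]), 'tool_rot': array([ 9.84568200e-01,  1.74998486e-01,  1.33291199e-06, -9.95029839e-04]), 'force': array([ 0.08153166, -1.24044612,  0.07723977]), 'ft_torque': array([ 0.03589226, -0.02986564, -0.00099283]), 'gripper_force': 0.0, 'finger_gap': 1.001890532079853} 0.014
```

View pics/s0.png

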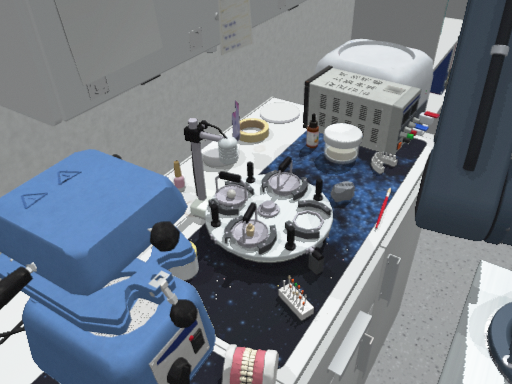

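View pics/t0.png

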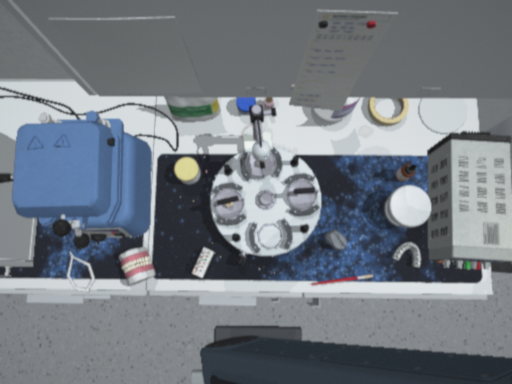

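Run:
```python
import cv2,numpy as np
a=cv2.imread('pics/s0.png')[110:320,160:410]; b=cv2.imread('pics/t0.png')[90:290,160:370]
cv2.imwrite('pics/sc.png',cv2.resize(a,(714,600),interpolation=cv2.INTER_CUBIC))
cv2.imwrite('pics/tc.png',cv2.resize(b,(630,600),interpolation=cv2.INTER_CUBIC))
```

```text
(no output)
```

View pics/sc.png

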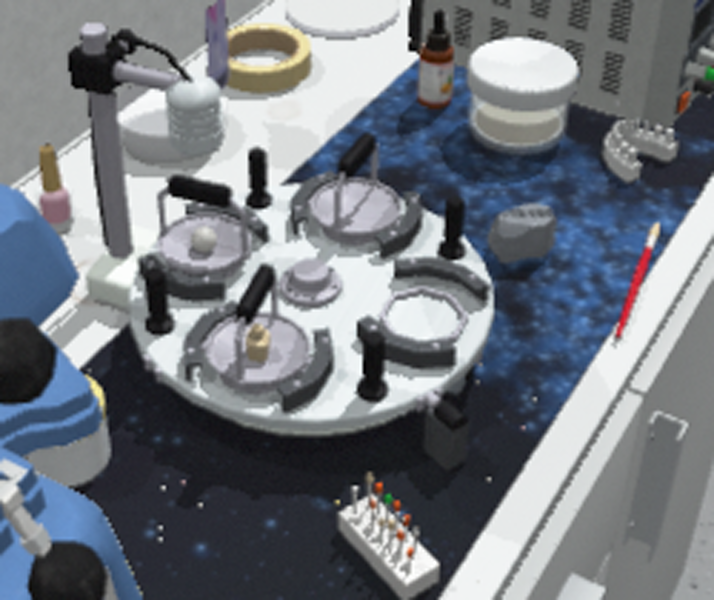

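View pics/tc.png

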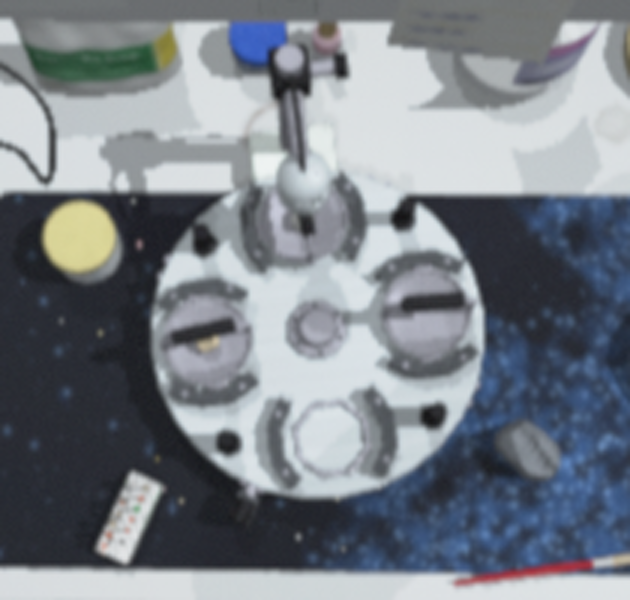

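The stone die is in the left dish (scene crop (257,342)), with the ball under the lamp, so the table must turn clockwise. post_b is at about (304,228) in the top image and about (318,190) in the scene image.

```bash
cat > m.py <<'E'
from h import *
def cloud(s):
    h,w=s['z_map'].shape; v,u=np.mgrid[:h,:w]; f=K(s); z=s['z_map']
    d=np.stack([(u-s['cx'])/f,-(v-s['cy'])/f,-np.ones_like(z)],-1)*z[...,None]
    E=np.array(s['extrinsics']); return d@E[:3,:3].T+E[:3,3]
def tri(a,pa,b,pb):
    o1,d1=ray(a,*pa);o2,d2=ray(b,*pb)
    t=np.linalg.lstsq(np.stack([d1,-d2],1),o2-o1,rcond=None)[0]
    p,q=o1+d1*t[0],o2+d2*t[1]; return (p+q)/2,np.linalg.norm(p-q)
E
python3 - <<'E'
from m import *
for n in('scene','top'):
    s=snap(n); P=cloud(s); im=s['image'].astype(int)
    c0=np.array([0.595,-0.03])
    dark=(im.max(2)<75)&(P[...,2]>0.066)&(P[...,2]<0.135)&(s['z_map']>0)&(np.hypot(*(P[...,:2]-c0).transpose(2,0,1))<0.17)
    k,L,st,ce=cv2.connectedComponentsWithStats(dark.astype(np.uint8))
    print(n,onz(s,*((265,200) if n=='top' else (268,208)),0.06))
    for i in range(1,k):
        if st[i,4]>8:
            p=P[L==i]; t=p[:,2]>p[:,2].max()-.02
            w,V=np.linalg.eigh(np.cov(p[:,:2].T)); a=np.degrees(np.arctan2(V[1,1],V[0,1]))
            print(ce[i].round(1),st[i,4],p.mean(0).round(4),'top',p[t].mean(0).round(4),'zmax',p[:,2].max().round(4),'ax',round(a,1),np.sqrt(w).round(4))
E
```

```text
scene [ 0.56027781 -0.00935216  0.06      ]
[284.5 164. ] 116 [ 0.5745 -0.1016  0.1143] top [ 0.5745 -0.1016  0.1143] zmax 0.1197 ax 92.2 [0.0036 0.0144]
[193.9 172.6] 28 [0.7433 0.0092 0.0956] top [0.7427 0.0093 0.1141] zmax 0.125 ax 148.3 [0.0008 0.0014]
[249.7 168.2] 67 [ 0.6565 -0.0841  0.0835] top [ 0.6567 -0.0842  0.0885] zmax 0.0977 ax -165.2 [0.0026 0.0038]
[229.4 176.7] 153 [ 0.6519 -0.0012  0.1126] top [ 0.6519 -0.0012  0.1126] zmax 0.1198 ax -168.0 [0.002  0.0142]
[318.8 185. ] 87 [ 0.4919 -0.1081  0.0845] top [ 0.4923 -0.1085  0.0892] zmax 0.0986 ax -153.6 [0.0031 0.004 ]
[249.1 212.4] 129 [0.5485 0.0767 0.1158] top [0.5485 0.0767 0.1158] zmax 0.1198 ax 102.1 [0.0032 0.0141]
[214.4 210.9] 100 [0.6325 0.08   0.0842] top [0.6329 0.0796 0.0896] zmax 0.0988 ax -138.0 [0.0029 0.004 ]
[290.4 233.4] 112 [0.4686 0.057  0.0849] top [0.4687 0.0566 0.0896] zmax 0.0976 ax -157.6 [0.0028 0.004 ]
top [ 0.561907   -0.01828384  0.06      ]
[294.7 160.1] 38 [ 0.6552 -0.089   0.0897] top [ 0.6559 -0.0895  0.0942] zmax 0.1007 ax 155.0 [0.0032 0.004 ]
[261.5 164.5] 22 [ 0.6367 -0.0089  0.1186] top [ 0.6367 -0.0089  0.1186] zmax 0.1215 ax -168.5 [0.0025 0.004 ]
[227.  168.7] 39 [0.6326 0.074  0.0903] top [0.6332 0.0746 0.0953] zmax 0.101 ax -158.0 [0.0035 0.0041]
[303.9 190.5] 84 [ 0.5756 -0.1077  0.1184] top [ 0.5756 -0.1077  0.1184] zmax 0.1224 ax 95.0 [0.0028 0.0135]
[227.2 200.2] 76 [0.5511 0.0699 0.119 ] top [0.5511 0.0699 0.119 ] zmax 0.1225 ax 103.4 [0.0025 0.0134]
[304.6 228.1] 31 [ 0.4907 -0.1111  0.0915] top [ 0.4913 -0.1112  0.0943] zmax 0.0996 ax -160.7 [0.0033 0.0034]
[235.3 237.2] 30 [0.4678 0.0509 0.0931] top [0.4683 0.0507 0.0952] zmax 0.1003 ax 97.3 [0.0032 0.0038]
```

drive_tool([
  [0.0303,-0.0249,0,0,0,0,0.2],
  [0.0303,-0.0249,0,0,0,0,0.2],
  [0.0303,-0.0249,0,0,0,0,0.2],
  [0.0303,-0.0249,0,0,0,0,0.2],
  [0.0303,-0.0249,0,0,0,0,0.2],
  [0.0303,-0.0249,0,0,0,0,0.2],
  [0.0303,-0.0249,0,0,0,0,0.2],
  [0.0303,-0.0249,0,0,0,0,0.2],
  [0.0303,-0.0249,0,0,0,0,0.2],
  [0.0303,-0.0249,0,0,0,0,0.2],
])

```text
t: 1.2
tcp_pos: [0.4146, -0.2471, 0.2453]
tool_rot: [0.985, 0.175, 0.0, 0.0]
force: [-0.7, -0.4, 0.8]
finger_gap: 0.601
gripper_force: 0.0
```

drive_tool([
  [0.0303,-0.0249,0,0,0,0,0.2],
  [0.0303,-0.0249,0,0,0,0,0.2],
  [0.0303,-0.0249,0,0,0,0,0.2],
  [0.0303,-0.0249,0,0,0,0,0.2],
  [0,0,0.01,0,0,-8.2,0.2],
  [0,0,0.02,0,0,-8.2,0.2],
  [0,0,0.02,0,0,-8.2,0.2],
  [0,0,0.01,0,0,-8.2,0.2],
  [0,0,0,0,0,0,0.2],
  [0,0,0,0,0,0,0.2],
])

```text
t: 2.2
tcp_pos: [0.4936, -0.1133, 0.1854]
tool_rot: [0.896, 0.445, -0.0, -0.0]
force: [-0.2, 0.3, -0.1]
finger_gap: 0.604
gripper_force: 0.0
```

```bash
cat > st.py <<'E'
from h import *
s=manip.sense(); q=s['tool_rot']
print(s['t'],s['tcp_pos'].round(4),'phi',np.degrees(2*np.arctan2(q[1],q[0])).round(2),'tilt',q.round(4),'q',np.degrees(s['q']).round(1),'F',s['force'].round(1),s['ft_torque'].round(2),'gap',round(float(s['finger_gap']),3),'gf',s['gripper_force'])
E
python3 st.py
```

```text
2.2 [ 0.4936 -0.1133  0.1854] phi 52.79 tilt [ 0.8958  0.4445 -0.     -0.    ] q [-25.6  26.2 102.5  -0.   51.4  11.6] F [-0.2  0.3 -0.1] [-0.01 -0.   -0.01] gap 0.604 gf 0.0
```

drive_tool([
  [0,0,0.02,0,0,0,0.2],
  [0,0,0.03,0,0,0,0.2],
  [0,0,0.03,0,0,0,0.2],
  [0,0,0.018,0,0,0,0.2],
  [0,0,0.007,0,0,0,0.0],
  [0,0,0,0,0,0,-0.3],
  [0,0,0,0,0,0,-0.6],
  [0,0,0,0,0,0,-0.75],
  [0,0,0,0,0,0,-0.9],
  [0,0,0,0,0,0,-0.9],
], newtons=20)

```text
t: 3.2
tcp_pos: [0.4941, -0.1136, 0.0813]
tool_rot: [0.895, 0.446, 0.001, 0.001]
force: [-1.1, 0.5, 5.5]
finger_gap: 0.168
gripper_force: 21.1
```

```bash
python3 st.py; python3 -c "
from h import *
s=snap('scene'); cv2.imwrite('pics/g1.png',cv2.resize(s['image'][100:300,170:400,::-1],(690,600)))"
```

```text
3.2 [ 0.4941 -0.1136  0.0813] phi 52.96 tilt [8.951e-01 4.459e-01 6.000e-04 9.000e-04] q [-25.6  36.6 106.6  -0.   36.7  11.5] F [-1.1  0.5  5.5] [-0.    0.11 -0.02] gap 0.168 gf 21.137028336524963
```

View pics/g1.png

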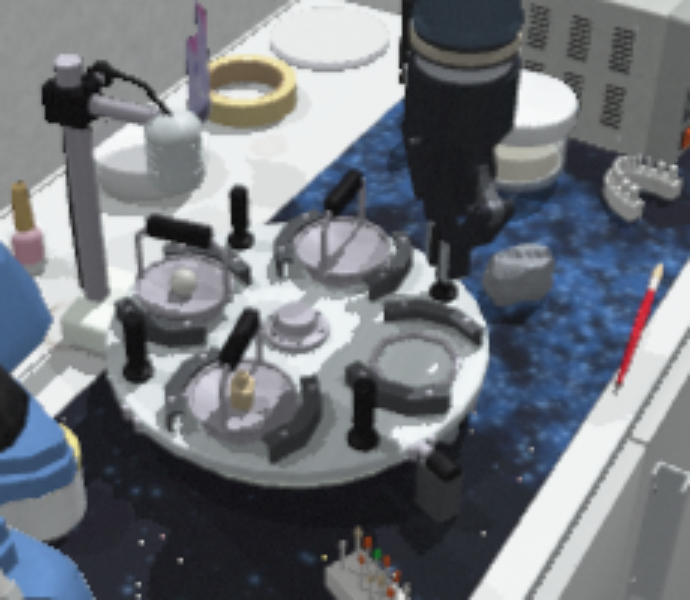

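Firmly on post_b (318,190 in the scene), with the ball still centred. Now I'll arc clockwise with the table.

drive_tool([
  [0,-0.00103,0,0,0,0.5,-0.9],
  [2e-05,-0.00206,0,0,0,1,-0.9],
  [4e-05,-0.00309,0,0,0,1.5,-0.9],
  [7e-05,-0.00412,0,0,0,2,-0.9],
  [0.00011,-0.00515,0,0,0,2.5,-0.9],
  [0.00016,-0.00618,0,0,0,3,-0.9],
  [0.00016,-0.00618,0,0,0,3,-0.9],
  [0.00016,-0.00618,0,0,0,3,-0.9],
  [0.00016,-0.00618,0,0,0,3,-0.9],
  [0.00016,-0.00618,0,0,0,3,-0.9],
])

```text
t: 4.25
tcp_pos: [0.4633, -0.0799, 0.0813]
tool_rot: [0.965, 0.262, 0.001, 0.001]
force: [-1.9, -2.7, 7.4]
finger_gap: 0.169
gripper_force: 21.4
```

drive_tool([
  [0.00016,-0.00618,0,0,0,3,-0.9],
  [0.00016,-0.00618,0,0,0,3,-0.9],
  [0.00016,-0.00618,0,0,0,3,-0.9],
  [0.00016,-0.00618,0,0,0,3,-0.9],
  [0.00016,-0.00618,0,0,0,3,-0.9],
  [0.00016,-0.00618,0,0,0,3,-0.9],
  [0.00016,-0.00618,0,0,0,3,-0.9],
  [0.00016,-0.00618,0,0,0,3,-0.9],
  [0.00016,-0.00618,0,0,0,3,-0.9],
  [0.00016,-0.00618,0,0,0,3,-0.9],
])

```text
t: 5.25
tcp_pos: [0.4458, -0.0197, 0.0813]
tool_rot: [1.0, 0.003, -0.0, 0.0]
force: [-2.6, 0.2, 9.8]
finger_gap: 0.169
gripper_force: 21.7
```

drive_tool([
  [0.00016,-0.00618,0,0,0,3,-0.9],
  [0.00016,-0.00618,0,0,0,3,-0.9],
  [0.00016,-0.00618,0,0,0,3,-0.9],
  [0.00016,-0.00618,0,0,0,3,-0.9],
  [0.00016,-0.00618,0,0,0,3,-0.9],
  [0.00016,-0.00618,0,0,0,3,-0.9],
  [0.00016,-0.00618,0,0,0,3,-0.9],
  [0.00016,-0.00618,0,0,0,3,-0.9],
  [0.00016,-0.00618,0,0,0,3,-0.9],
  [0.00016,-0.00618,0,0,0,3,-0.9],
])

```text
t: 6.25
tcp_pos: [0.4608, 0.04, 0.0813]
tool_rot: [0.967, -0.256, -0.001, -0.0]
force: [-2.9, 2.1, 10.0]
finger_gap: 0.171
gripper_force: 21.7
```

drive_tool([
  [0.00011,-0.00515,0,0,0,2.5,-0.9],
  [7e-05,-0.00412,0,0,0,2,-0.9],
  [4e-05,-0.00309,0,0,0,1.5,-0.9],
  [2e-05,-0.00206,0,0,0,1,-0.9],
  [0,-0.00103,0,0,0,0.5,-0.9],
  [0,0,0,0,0,0,-0.9],
  [0,0,0,0,0,0,-0.9],
])

```text
t: 6.95
tcp_pos: [0.4691, 0.0529, 0.0813]
tool_rot: [0.948, -0.318, -0.001, -0.0]
force: [-3.0, 3.3, 9.4]
finger_gap: 0.168
gripper_force: 21.7
```

```bash
python3 st.py; python3 -c "
from h import *
s=snap('scene'); cv2.imwrite('pics/g2.png',cv2.resize(s['image'][100:300,170:400,::-1],(690,600)))"
```

```text
6.95 [0.4691 0.0529 0.0813] phi -37.05 tilt [ 9.482e-01 -3.177e-01 -1.000e-03 -2.000e-04] q [-7.200e+00  3.530e+01  1.114e+02  1.000e-01  3.340e+01  1.198e+02] F [-3.   3.3  9.4] [0.5  0.47 0.05] gap 0.168 gf 21.725854575634003
```

View pics/g2.png

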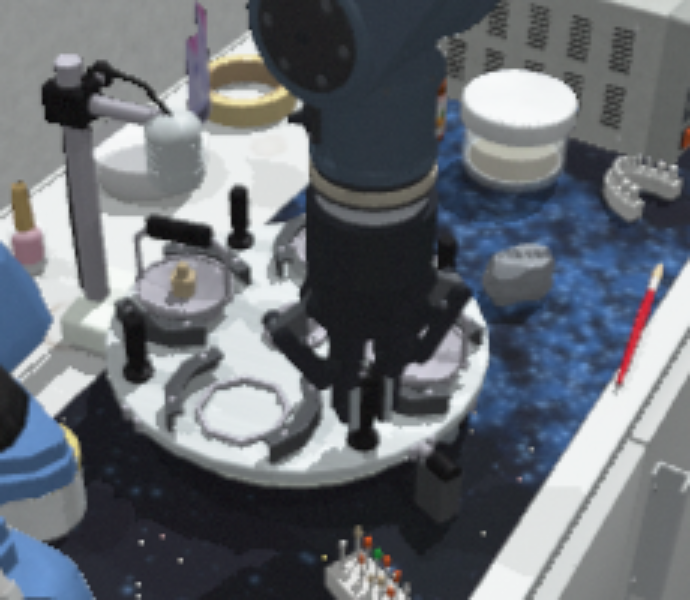

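The die dish is under the lamp at (182,275). I'll release gently, rise and turn towards the ball's dish.

drive_tool([
  [0,0,0,0,0,0,-0.5],
  [0,0,0,0,0,0,-0.2],
  [0,0,0,0,0,0,0.1],
  [0,0,-0.01,0,0,0,0.2],
  [0,0,-0.03,0,0,0,0.2],
  [0,0,-0.04,0,0,-4,0.2],
  [0,0,-0.03,0,0,-8,0.2],
  [0,0,-0.01,0,0,-8,0.2],
  [0,0,0,0,0,-8,0.2],
  [0,0,0,0,0,-8,0.2],
])

```text
t: 8.0
tcp_pos: [0.4706, 0.052, 0.2017]
tool_rot: [1.0, -0.006, 0.001, 0.0]
force: [-0.9, -0.9, 1.4]
finger_gap: 0.599
gripper_force: 0.0
```

```bash
cat > bars.py <<'E'
from m import *
for n in('scene','top'):
    s=snap(n); P=cloud(s); im=s['image'].astype(int)
    c0=np.array([0.564,-0.0187])
    dark=(im.max(2)<75)&(P[...,2]>0.066)&(P[...,2]<0.16)&(s['z_map']>0)&(np.hypot(*(P[...,:2]-c0).transpose(2,0,1))<0.15)
    k,L,st,ce=cv2.connectedComponentsWithStats(dark.astype(np.uint8))
    for i in range(1,k):
        if st[i,4]>8:
            p=P[L==i]
            w,V=np.linalg.eigh(np.cov(p[:,:2].T)); a=np.degrees(np.arctan2(V[1,1],V[0,1]))
            print(n,ce[i].round(1),st[i,4],p.mean(0).round(4),'zmax',p[:,2].max().round(4),'ax',round(a,1),np.sqrt(w).round(4))
    w=(im.min(2)>0)&(P[...,2]>.055)&(P[...,2]<.078)&(np.hypot(P[...,0]-.5765,P[...,1]+.1078)<.025)&(im[...,0]>1.0*im[...,2]+3)
    if w.sum(): print('ball?',w.sum(),P[w].mean(0).round(4))
E
python3 st.py; python3 bars.py
```

```text
8.0 [0.4706 0.052  0.2017] phi -0.72 tilt [ 1.0e+00 -6.3e-03  1.1e-03  1.0e-04] q [ -7.2  22.4 106.1  -0.   51.3  83.5] F [-0.9 -0.9  1.4] [ 0.03 -0.02  0.  ] gap 0.599 gf 0.0
scene [286.9 159.4] 11 [ 0.5774 -0.1168  0.1166] zmax 0.1193 ax 69.5 [0.0025 0.0037]
scene [249.  168.5] 60 [ 0.6571 -0.0824  0.0835] zmax 0.0983 ax -165.9 [0.0021 0.0034]
scene [229.4 177. ] 151 [ 6.511e-01 -2.000e-04  1.127e-01] zmax 0.1204 ax -165.9 [0.0021 0.0141]
scene [318.5 184.9] 90 [ 0.4929 -0.1087  0.0839] zmax 0.0979 ax -155.5 [0.0032 0.0039]
scene [309.3 196.9] 193 [ 0.4746 -0.0278  0.1133] zmax 0.1207 ax -173.9 [0.0028 0.0143]
scene [214.6 211. ] 104 [0.6317 0.0804 0.0846] zmax 0.0979 ax 45.1 [0.0031 0.0042]
scene [291.2 233. ] 110 [0.4673 0.0558 0.0853] zmax 0.0982 ax -142.1 [0.0029 0.004 ]
top [294.4 159.9] 37 [ 0.6558 -0.0883  0.0892] zmax 0.1004 ax 150.4 [0.0031 0.0041]
top [261.3 164.3] 24 [ 0.637  -0.0084  0.1191] zmax 0.1238 ax -155.9 [0.0026 0.0043]
top [226.6 169.2] 42 [0.6314 0.0749 0.0899] zmax 0.1002 ax -155.8 [0.0036 0.0042]
top [303.3 189.9] 73 [ 0.5768 -0.1062  0.1185] zmax 0.1234 ax 103.2 [0.0025 0.0137]
top [271.2 233.2] 70 [ 0.4757 -0.0322  0.1187] zmax 0.1241 ax -174.4 [0.0024 0.0129]
top [304.7 227.5] 31 [ 0.492  -0.1113  0.0921] zmax 0.1013 ax -170.6 [0.0032 0.0034]
```

drive_tool([
  [0.0181,0.0263,0,0,0,0,0.1],
  [0.0181,0.0263,0,0,0,0,0.1],
  [0.0181,0.0263,0,0,0,0,0.1],
  [0.0181,0.0263,0,0,0,0,0.1],
  [0.0181,0.0263,0,0,0,0,0.1],
  [0.0181,0.0263,0,0,0,0,0.1],
  [0,0,0,0,0,-8,0.1],
  [0,0,0,0,0,-8,0.1],
  [0,0,0,0,0,-8,0.1],
  [0,0,0,0,0,-8,0.1],
])

```text
t: 9.1
tcp_pos: [0.5757, -0.1078, 0.2002]
tool_rot: [0.963, 0.268, -0.0, -0.0]
force: [0.3, 0.4, 0.1]
finger_gap: 0.549
gripper_force: 0.0
```

drive_tool([
  [0,0,0,0,0,-8,0.1],
  [0,0,0,0,0,-8,0.1],
  [0,0,0,0,0,-8,0.1],
  [0,0,0,0,0,-8,0.1],
  [0,0,0,0,0,-8,0.1],
  [0,0,0,0,0,-8,0.1],
  [0,0,0,0,0,-8,0.1],
  [0,0,0,0,0,-8,0.1],
  [0,0,0,0,0,-6.7,0.1],
  [0,0,0,0,0,0,0.1],
])

```text
t: 10.1
tcp_pos: [0.5758, -0.1076, 0.2003]
tool_rot: [0.633, 0.774, -0.0, -0.0]
force: [-0.0, 0.1, 0.1]
finger_gap: 0.549
gripper_force: 0.0
```

```bash
python3 st.py; python3 bars.py | grep scene; python3 -c "
from h import *
s=snap('scene'); cv2.imwrite('pics/g3.png',cv2.resize(s['image'][110:250,200:380,::-1],(770,600)))"
```

```text
10.1 [ 0.5758 -0.1076  0.2003] phi 101.48 tilt [ 6.328e-01  7.743e-01 -1.000e-04 -2.000e-04] q [-21.5  30.4  90.4  -0.   59.2 -33. ] F [-0.   0.1  0.1] [ 0.02 -0.01 -0.  ] gap 0.549 gf 0.0
scene [284.2 163.9] 103 [ 0.575  -0.1008  0.1148] zmax 0.1207 ax 100.6 [0.0035 0.0152]
scene [249.  168.7] 62 [ 0.6572 -0.0824  0.0829] zmax 0.0983 ax -156.9 [0.002  0.0033]
scene [229.5 176.9] 156 [ 6.509e-01 -4.000e-04  1.127e-01] zmax 0.1195 ax -166.7 [0.0022 0.0143]
scene [318.5 184.9] 88 [ 0.4929 -0.1087  0.084 ] zmax 0.0974 ax -159.3 [0.003  0.0038]
scene [309.2 196.9] 193 [ 0.4746 -0.0277  0.1134] zmax 0.1202 ax -174.1 [0.0029 0.0143]
scene [214.6 211.1] 106 [0.6315 0.0805 0.0846] zmax 0.0979 ax -139.2 [0.003  0.0042]
scene [291.2 233.2] 112 [0.4674 0.0558 0.085 ] zmax 0.0981 ax -145.6 [0.003 0.004]
```

View pics/g3.png

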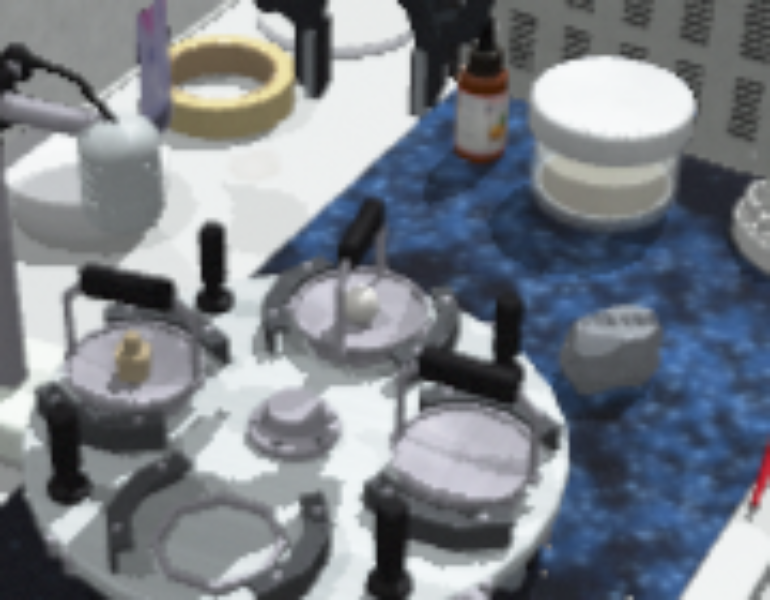

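The ball sits mid-dish at (360,302), and the bar is under the gripper. Descending and gripping.

drive_tool([
  [0,0,0.02,0,0,0,0],
  [0,0,0.03,0,0,0,-0.1],
  [0,0,0.025,0,0,0,-0.1],
  [0,0,0.015,0,0,0,-0.1],
  [0,0,0.005,0,0,0,-0.2],
  [0,0,0,0,0,0,-0.4],
  [0,0,0,0,0,0,-0.55],
  [0,0,0,0,0,0,-0.62],
  [0,0,0,0,0,0,-0.66],
  [0,0,0,0,0,0,-0.7],
], newtons=35)

```text
t: 11.25
tcp_pos: [0.5767, -0.1079, 0.1061]
tool_rot: [0.632, 0.775, 0.0, 0.001]
force: [0.2, -0.2, -0.1]
finger_gap: 0.145
gripper_force: 0.1
```

drive_tool([
  [0,0,0,0,0,0,-0.74],
  [0,0,0,0,0,0,-0.8],
  [0,0,0,0,0,0,-0.9],
  [0,0,0,0,0,0,-1],
  [0,0,0,0,0,0,-1],
])

```text
t: 11.75
tcp_pos: [0.5765, -0.1078, 0.1061]
tool_rot: [0.632, 0.775, 0.0, 0.001]
force: [-0.7, 1.0, 6.5]
finger_gap: 0.139
gripper_force: 35.1
```

```bash
python3 st.py; python3 bars.py; python3 -c "
from h import *
s=snap('scene'); cv2.imwrite('pics/g4.png',cv2.resize(s['image'][110:250,200:380,::-1],(770,600)))"
```

```text
11.75 [ 0.5765 -0.1078  0.1061] phi 101.66 tilt [6.316e-01 7.753e-01 2.000e-04 7.000e-04] q [-21.5  38.1  94.2   0.   47.6 -33.2] F [-0.7  1.   6.5] [0.07 0.08 0.05] gap 0.139 gf 35.05007565021515
scene [284.3 155.7] 524 [ 0.5749 -0.1002  0.1364] zmax 0.16 ax -170.6 [0.008  0.0226]
scene [250.  168.2] 63 [ 0.656  -0.0849  0.0833] zmax 0.0968 ax -167.2 [0.0023 0.0033]
scene [229.5 176.4] 153 [ 0.652  -0.0021  0.1127] zmax 0.1206 ax -166.9 [0.0021 0.0143]
scene [319.  185.7] 91 [ 0.4909 -0.107   0.0838] zmax 0.0983 ax -157.3 [0.0029 0.0042]
scene [309.2 197.5] 196 [ 0.4738 -0.0258  0.1134] zmax 0.1204 ax -175.3 [0.003  0.0145]
scene [214.2 210.5] 101 [0.6335 0.0791 0.0843] zmax 0.0979 ax -144.8 [0.0033 0.004 ]
scene [290.  233.4] 107 [0.469  0.0577 0.085 ] zmax 0.0982 ax -148.8 [0.0033 0.0038]
ball? 25 [ 0.5731 -0.1012  0.0681]
top [262.2 164.2] 23 [ 0.6373 -0.0106  0.1192] zmax 0.1227 ax -158.1 [0.0027 0.0041]
top [227.3 168.5] 41 [0.6332 0.0733 0.0893] zmax 0.0999 ax -158.5 [0.0036 0.0037]
```

View pics/g4.png

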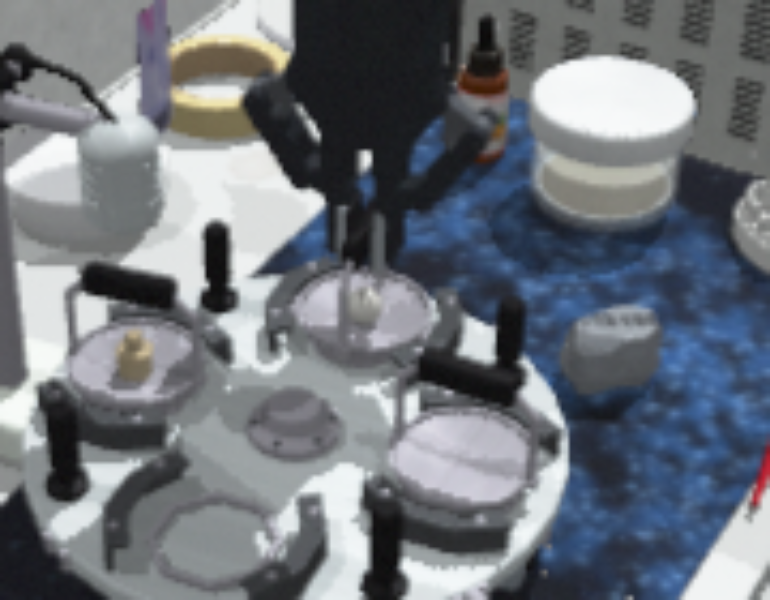

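Gripped, ball still in the middle. Turning the quarter turn.

drive_tool([
  [0,0,0,0,0,-1,-1],
  [0,0,0,0,0,-2,-1],
  [0,0,0,0,0,-3,-1],
  [0,0,0,0,0,-4,-1],
  [0,0,0,0,0,-4,-1],
  [0,0,0,0,0,-4,-1],
  [0,0,0,0,0,-4,-1],
  [0,0,0,0,0,-4,-1],
  [0,0,0,0,0,-2,-1],
  [0,0,0,0,0,0,-1],
])

```text
t: 12.9
tcp_pos: [0.5766, -0.1076, 0.1061]
tool_rot: [0.425, 0.905, 0.0, 0.001]
force: [-0.7, 1.4, 5.4]
finger_gap: 0.133
gripper_force: 35.1
```

```bash
python3 st.py
```

```text
12.9 [ 0.5766 -0.1076  0.1061] phi 129.68 tilt [4.252e-01 9.051e-01 3.000e-04 7.000e-04] q [-21.5  38.1  94.2   0.   47.6 -61.2] F [-0.7  1.4  5.4] [0.16 0.03 0.01] gap 0.133 gf 35.10058343410492
```

drive_tool([
  [0,0,0,0,0,-2,-1],
  [0,0,0,0,0,-4,-1],
  [0,0,0,0,0,-4,-1],
  [0,0,0,0,0,-4,-1],
  [0,0,0,0,0,-4,-1],
  [0,0,0,0,0,-4,-1],
  [0,0,0,0,0,-4,-1],
  [0,0,0,0,0,-4,-1],
  [0,0,0,0,0,-4,-1],
  [0,0,0,0,0,-4,-1],
])

```text
t: 13.9
tcp_pos: [0.5772, -0.1067, 0.1062]
tool_rot: [0.107, 0.994, 0.001, 0.001]
force: [1.2, 3.5, 5.4]
finger_gap: 0.135
gripper_force: 35.1
```

drive_tool([
  [0,0,0,0,0,-4,-1],
  [0,0,0,0,0,-4,-1],
  [0,0,0,0,0,-4,-1],
  [0,0,0,0,0,-4,-1],
  [0,0,0,0,0,-3,-1],
  [0,0,0,0,0,-1,-1],
  [0,0,0,0,0,0,-1],
  [0,0,0,0,0,0,-1],
])

```text
t: 14.7
tcp_pos: [0.5768, -0.1072, 0.1061]
tool_rot: [-0.066, 0.998, 0.0, 0.001]
force: [0.2, 2.3, 5.9]
finger_gap: 0.133
gripper_force: 35.1
```

```bash
python3 st.py; python3 bars.py|grep -v "top"; python3 -c "
from h import *
s=snap('scene'); cv2.imwrite('pics/g5.png',cv2.resize(s['image'][110:250,200:380,::-1],(770,600)))"
```

```text
14.7 [ 0.5768 -0.1072  0.1061] phi 187.61 tilt [-6.640e-02  9.978e-01  2.000e-04  1.000e-03] q [-2.150e+01  3.810e+01  9.420e+01  1.000e-01  4.760e+01 -1.191e+02] F [0.2 2.3 5.9] [ 0.38 -0.11 -0.06] gap 0.133 gf 35.068225264549255
scene [285.5 159.8] 322 [ 0.569  -0.0956  0.1305] zmax 0.1598 ax 86.8 [0.0096 0.019 ]
scene [248.8 168.5] 59 [ 0.6575 -0.0823  0.0834] zmax 0.0977 ax -152.3 [0.0019 0.0033]
scene [229. 177.] 150 [6.518e-01 3.000e-04 1.127e-01] zmax 0.1201 ax -166.5 [0.0021 0.0141]
scene [318.5 184.9] 87 [ 0.493  -0.1086  0.084 ] zmax 0.0991 ax -162.5 [0.003  0.0038]
scene [309.4 196.9] 192 [ 0.4744 -0.028   0.1133] zmax 0.121 ax -173.2 [0.0029 0.0143]
scene [214.6 211.2] 105 [0.6312 0.0807 0.0846] zmax 0.0976 ax -136.6 [0.0033 0.0041]
scene [291.3 233.3] 114 [0.4673 0.0557 0.0847] zmax 0.098 ax -158.6 [0.0031 0.0041]
ball? 25 [ 0.5729 -0.1027  0.0698]
```

View pics/g5.png

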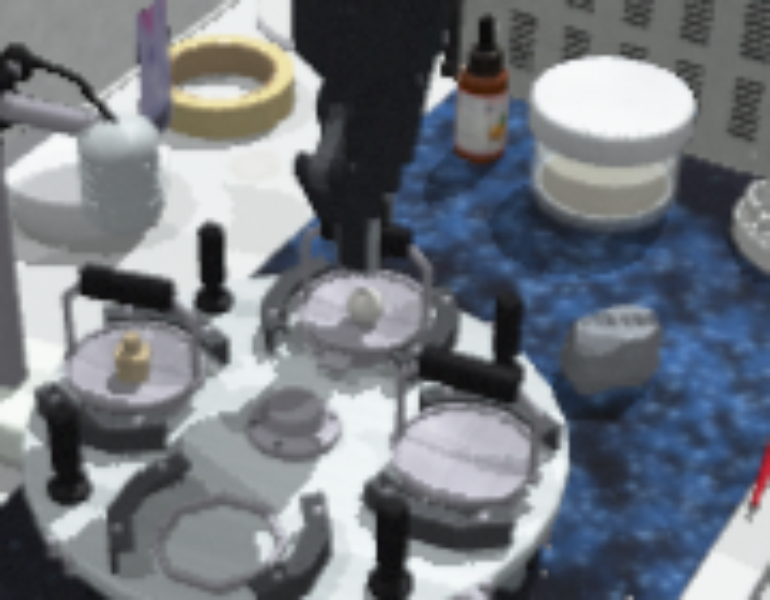

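The dish is turned, the bar is tangential and the ball is in the middle at (363,305). Lifting slowly.

drive_tool([
  [0,0,-0.001,0,0,0,-1],
  [0,0,-0.001,0,0,0,-1],
  [0,0,-0.001,0,0,0,-1],
  [0,0,-0.001,0,0,0,-1],
  [0,0,-0.001,0,0,0,-1],
  [0,0,-0.001,0,0,0,-1],
  [0,0,-0.002,0,0,0,-1],
  [0,0,-0.002,0,0,0,-1],
  [0,0,-0.003,0,0,0,-1],
  [0,0,-0.003,0,0,0,-1],
])

```text
t: 15.85
tcp_pos: [0.576, -0.1076, 0.1216]
tool_rot: [-0.067, 0.998, -0.0, 0.0]
force: [0.5, -0.2, -1.2]
finger_gap: 0.134
gripper_force: 34.1
```

```bash
python3 st.py; python3 bars.py|grep -v "top"
```

```text
15.85 [ 0.576  -0.1076  0.1216] phi 187.66 tilt [-0.0668  0.9978 -0.      0.    ] q [ -21.5   36.7   93.8   -0.    49.5 -119.2] F [ 0.5 -0.2 -1.2] [ 0.04 -0.01  0.01] gap 0.134 gf 34.09014880657196
scene [285.8 157.6] 236 [ 0.5693 -0.0975  0.1348] zmax 0.1598 ax 60.3 [0.0097 0.0131]
scene [250.2 168.5] 68 [ 0.6557 -0.0852  0.0824] zmax 0.0976 ax -162.3 [0.0021 0.0037]
scene [229.5 176.3] 153 [ 0.652  -0.0021  0.1128] zmax 0.1196 ax -167.9 [0.0021 0.0143]
scene [319.  185.8] 90 [ 0.4908 -0.107   0.0836] zmax 0.0985 ax -168.6 [0.0027 0.0042]
scene [309.2 197.6] 196 [ 0.4737 -0.0257  0.1133] zmax 0.12 ax -175.3 [0.0028 0.0146]
scene [214.2 210.1] 102 [0.6339 0.0788 0.0848] zmax 0.0989 ax -143.0 [0.0031 0.004 ]
scene [289.7 233.5] 104 [0.4693 0.0584 0.0851] zmax 0.0981 ax -170.6 [0.003  0.0038]
ball? 2 [ 0.5725 -0.0991  0.077 ]
```

Free, with only the dish's weight on the tool. Lifting the rest.

drive_tool([
  [0,0,-0.004,0,0,0,-1],
  [0,0,-0.006,0,0,0,-1],
  [0,0,-0.009,0,0,0,-1],
  [0,0,-0.012,0,0,0,-1],
  [0,0,-0.014,0,0,0,-1],
  [0,0,-0.014,0,0,0,-1],
  [0,0,-0.011,0,0,0,-1],
  [0,0,-0.008,0,0,0,-1],
  [0,0,-0.004,0,0,0,-1],
  [0,0,-0.002,0,0,0,-1],
])

```text
t: 16.95
tcp_pos: [0.576, -0.1077, 0.2057]
tool_rot: [-0.067, 0.998, -0.0, 0.0]
force: [0.1, -0.4, -2.1]
finger_gap: 0.134
gripper_force: 34.1
```

drive_tool([
  [0,0,0,0,0,0,-1],
  [0,0,0,0,0,0,-1],
  [0,0,0,0,0,0,-1],
  [0,0,0,0,0,0,-1],
  [0,0,0,0,0,0,-1],
  [0,0,0,0,0,0,-1],
  [0,0,0,0,0,0,-1],
  [0,0,0,0,0,0,-1],
  [0,0,0,0,0,0,-1],
  [0,0,0,0,0,0,-1],
])

```text
t: 17.95
tcp_pos: [0.576, -0.1077, 0.2053]
tool_rot: [-0.067, 0.998, -0.0, 0.0]
force: [-0.6, 0.4, -1.9]
finger_gap: 0.132
gripper_force: 34.1
```

```bash
python3 st.py; python3 bars.py|grep scene; python3 -c "
from h import *
s=snap('scene'); cv2.imwrite('pics/g6.png',cv2.resize(s['image'][90:250,180:380,::-1],(750,600)))"
```

```text
17.95 [ 0.576  -0.1077  0.2053] phi 187.66 tilt [-0.0668  0.9978 -0.      0.    ] q [ -21.5   30.    90.2    0.    59.8 -119.2] F [-0.6  0.4 -1.9] [ 0.03 -0.02 -0.05] gap 0.132 gf 34.10999536514282
scene [250.2 168.4] 68 [ 0.6558 -0.0854  0.0825] zmax 0.0973 ax -162.8 [0.0025 0.0037]
scene [229.6 176.3] 153 [ 0.6521 -0.0022  0.1127] zmax 0.1201 ax -167.3 [0.0022 0.0143]
scene [319.  185.7] 90 [ 0.4908 -0.1069  0.0837] zmax 0.0975 ax -168.7 [0.0026 0.0042]
scene [309.3 197.6] 196 [ 0.4735 -0.0258  0.1132] zmax 0.1202 ax -175.5 [0.0028 0.0146]
scene [214.2 210.1] 102 [0.634  0.0787 0.0847] zmax 0.0973 ax -145.6 [0.0033 0.004 ]
scene [289.7 233.6] 103 [0.4693 0.0582 0.0849] zmax 0.0981 ax -171.0 [0.0031 0.0037]
```

View pics/g6.png

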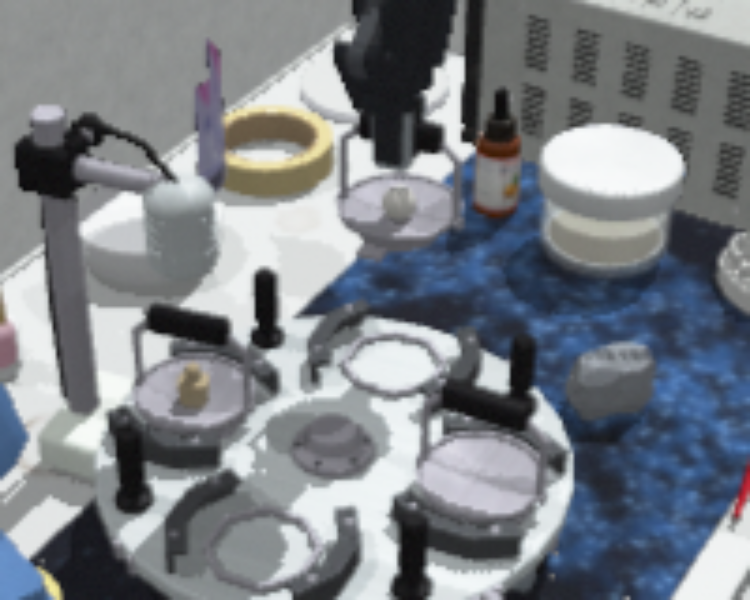

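The dish hangs level with the ball in its middle (400,205), and the die dish is under the lamp. Handing in.

```bash
python3 -c "
from station import manip
print(manip.sign_off())"
```

```text
the job is handed in; nothing more can be done
None
```

I turned the table one stop clockwise, so the stone die's dish is under the lamp, then freed the ball's dish with a quarter turn and lifted it about 10 cm; it is held level with the ball centred, and the job is handed in (no verdict came back).

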